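# Free the seized T-pin of the hoop jig

### The arm

A 6-joint arm with a two-finger parallel gripper is mounted at the origin on the work surface. World frame = base frame: x ahead of the robot, y to its left, z up, the work surface at z = 0. Lengths are in mm, angles in rad, forces in N, time in s.
With the tool pointing down it reaches from about 375 to 825 mm from the base axis. Payload 5.5 kg.
Tool frame: the origin (TCP) lies where the fingers leave the gripper's body, on its centre line; the fingertips stand 73 mm ahead of it and the grasp point (between the pads) lies 54 mm ahead of it; z points along the fingers, y is the direction in which the jaws open and shut (so a half turn about z gives the same grasp; the last joint's range is limited). The gripper opens to 85 mm and grips with 20 to 120 N. Pads are 22 mm wide; open, the fingers measure 114 mm over their backs; the gripper's body (76 mm by 85 mm) begins 54 mm behind the grasp point. The pads swing forward as they close: fully open they stand 13 mm farther back than shut.
Start: joints at [-1.247, 0.314, -0.047, 1.21, 0, 1.571], TCP at [190.899, -568.817, 303.899] pointing down, gripper open.
Joint ranges: [-2.67, 2.67], [-0.69, 1.73], [-1.03, 1.25], [-2.08, 2.16], [-1.42, 1.45], [-3.14, 3.14]. Speed limits (rad/s): [2.39, 2.39, 3.01, 3.14, 3.14, 3.14].

### API

Orientations are given as a unit quaternion [x, y, z, w].
In Python, from plant import state, snapshot, finish_job gives the robot as it stands.
- The arm moves only by the tool play_rows, never from a script. Its argument "series" is a list of rows, each an object with "hand": the opening, from -1 (shut) to 1 (fully open); "offset": the shift along the tool's x, y, z in mm, a list of three; "roll": the turn about the tool's z in rad. A call has 1 to 5 rows; each row is the pose to reach, as a shift and turn from the pose commanded when the call began, along the tool's axes at that moment; what a row does not reach only later rows make up. A row lasts 1/8 s, in which the tool goes at most 62.5 mm and 10.7 degrees, less where a joint would pass 70% of its speed; a pose out of reach is approached as far as the arm can. A call with a gripper value outside its range is refused whole. The fingers move at their own pace and stop on an object; "grip_force" is the grip in N (left out, the last holds). Time passes only in rows, so rows that repeat a pose let the fingers close. It gives the time, the measured TCP pose, the force and the opening at its end, in the units of the state.
- state(): the state, without advancing time (a new reading comes with each control period).
- snapshot(name): name is "scene" or "top" or "wrist"; returns a dict with "image" (480x640x3 uint8, blue, green, red), "depth" (480x640 float32, mm along the optical axis (not along the pixel's ray), 0 where there is no reading), "fx", "fy", "cx", "cy" (pixels), "rvec" (rotation vector, rad) and "tvec" (3), from world to camera coordinates, as OpenCV has them. Camera axes: x right, y down, z forward; pixel columns grow to the right and rows downward; lengths in mm; the calibration is good to about 2 mm. A picture is of the moment at which its call begins.
- finish_job(): hands the job in, once; it reports no verdict.
The state is a dict: "time_s": time; "q": joint angles; "qvel": joint speeds; "joint_efforts": joint torques, N m; "position": TCP position; "eef_rot": TCP orientation; "contact_force": force on the tool from outside, world axes, zero at the start; "torque": the same for the moment, N m; "width": opening from 0.0 (shut) to 1.0 (fully open).
Only numpy, scipy, OpenCV 4.12 (cv2) and the standard library are available. Lean on these libraries where they do the work, as an engineer would, in place of code of your own. Each camera call takes 0.05 s, during which the arm holds its last target.

### The job

The T-handled pin has seized in its bore in the hoop-bending jig: free it by twisting it back and forth, some 30 degrees each way, while you pull it upward; pulled straight without twisting does not count. Then put it foot first into the open steel tin and leave it there, with the tin upright. Leave the other, round-headed pin in the jig alone.

Things in the scene. Friction and masses are not known exactly. Their poses are not given: they have to be found in the camera images.
- tpin: seized T-handled steel pin, 150 g, upright in one jig bore. Origin: foot centre; z up. Shank 16 mm dia, 70 mm long; crossbar on top 52 mm (pin's y) x 14 (x) x 12 high, centre 76 mm above origin. Starts with bar along jig's y, foot on the jig's board, 40 mm deep, bar 30 mm clear of the block. Bore grips with about 13-22 N straight, 0.12 N m in twist, over the first 25 mm of rise; no stops
- kpin: the other pin in the jig, to be left alone: same steel shank, 70 mm long, but with a round disc head, 32 mm diameter, 16 mm high, top 82 mm above the foot. Stands upright in the jig's other bore. Origin at the centre of its foot, z up.
- jig: fixed hoop-bending jig: oak board 125 x 210 x 15 mm; dark steel block 56 (x) x 170 (y) x 40 mm on it, top 55 mm above bench; low curved steel fence on its +x side, 45 mm above bench. Origin on the bench under the block's centre, z up. Two vertical bores, 17 mm dia, at jig y = +50 and -50 mm, from the block's top down to the board. Which pin is in which bore varies.
- tin: the open round steel tin, loose, 450 g: 90 mm outer diameter, 60 mm high, wall 3 mm, floor 5 mm thick. Origin at the centre of its underside, z up. Stands on the bench to the right of the jig, seen from the robot.
There are look-alikes about, which are no part of the job. Of the things like the jig, leave any that is blue; of the rest the smaller one is meant.

How it is judged (in metres and radians):
On the way, in this order (a step that is already met when the one before it is completed fails the run):
1. the T-pin is twisted 15 degrees or more to either side of its starting direction, raised less than 15 mm (angle between the y axis of tpin and the y axis of jig, either way round above 0.262 rad and z of tpin in the frame of jig below 0.03 m and angle between tpin's own z axis and vertical below 0.17 rad), for 0.02 s.
2. it is twisted back to, or through, its starting direction (within 7 degrees), raised between 2 and 30 mm, so still in the bore (angle between the y axis of tpin and the y axis of jig, either way round below 0.122 rad and z of tpin in the frame of jig between 0.017 and 0.045 m and angle between tpin's own z axis and vertical below 0.17 rad), for 0.02 s.
3. it is out of the bore, its foot above the block (z of tpin in the frame of jig above 0.057 m), for 0.1 s.
At the end, for the whole second after the job is handed in: The T-pin rests in the tin, its foot within 42 mm of the tin's centre line and less than 30 mm above the tin's underside; it may lean on the rim. The tin stands upright on the bench (within 6 degrees) and both are at rest. The round-headed pin is still in its bore, raised less than 10 mm (horizontal distance between tpin and tin below 0.042 m and z of tpin in the frame of tin between 0 and 0.03 m and angle between tin's own z axis and vertical below 0.1 rad and height (world z) of tin below 0.01 m and linear speed of each of tpin, tin below 0.02 m/s and z of kpin in the frame of jig below 0.025 m); the robot touches nothing.
It fails at once if the round-headed pin is moved by more than 10 mm (distance of kpin from where it was at the start of the episode above 0.01 m).
It fails at once if the tin is tipped by more than 30 degrees (angle between tin's own z axis and vertical above 0.52 rad).
It also fails if it takes over 54 s, if anything falls off the work surface, if the arm or the gripper's body presses on something with over 40 N, if the wrist force passes 120 N, or if a joint passes its speed limit or range.

## Working session

There is one attempt and no reset: what is moved stays moved. The work goes in short steps, Python scripts to look and compute and a tool call to move; the robot and the scene stay as the last step left them, time stands still between calls to the robot, and variables do not carry over. Pictures are saved under pics/ and viewed, and the job is handed in when it is done.

Besides the shell and the picture viewer there is one more tool, called after "Request:" by a JSON object that holds its "fn" and its "kwargs". play_rows: Moves the arm, as the interface text tells. Its arguments: {"type":"object","properties":{"series":{"type":"array","items":{"type":"object","properties":{"hand":{"type":"number"},"offset":{"type":"array","items":{"type":"number"}},"roll":{"type":"number"}}}},"grip_force":{"type":"number"}},"required":["series"]}

```bash
mkdir -p pics; ls; cat > h.py <<'E'
import numpy as np, cv2, json
from plant import state, snapshot, finish_job
def take(name,tag):
    s=snapshot(name); cv2.imwrite(f'pics/{tag}.png',s['image'])
    np.savez(f'pics/{tag}.npz',**{k:np.array(v) for k,v in s.items()}); return s
def load(tag): return dict(np.load(f'pics/{tag}.npz'))
def cam(s):
    R,_=cv2.Rodrigues(np.array(s['rvec'],float)); t=np.array(s['tvec'],float).ravel(); return R,t
def ray(s,u,v):
    R,t=cam(s); d=R.T@np.array([(u-s['cx'])/s['fx'],(v-s['cy'])/s['fy'],1.]); return -R.T@t,d
def onz(s,u,v,z):
    o,d=ray(s,u,v); return o+d*(z-o[2])/d[2]
def dep(s,u,v):
    o,d=ray(s,u,v); return o+d*float(s['depth'][int(round(v)),int(round(u))])
def tri(s1,p1,s2,p2):
    A=np.zeros((3,3));b=np.zeros(3);L=[]
    for s,p in((s1,p1),(s2,p2)):
        o,d=ray(s,*p); d=d/np.linalg.norm(d); P=np.eye(3)-np.outer(d,d); A+=P;b+=P@o
    x=np.linalg.solve(A,b)
    return x
E
python3 - <<'E'
from h import *
print(state())
for n in('scene','top','wrist'):
    s=take(n,n+'0'); R,t=cam(s); print(n,-R.T@t,R[2],s['fx'])
E
```

```text
pics
{'time_s': 0.0, 'q': array([-1.24698811e+00,  3.14220058e-01, -4.80708057e-02,  1.21020638e+00,
       -1.73768941e-05,  1.57078701e+00]), 'qvel': array([ 0.00010488,  0.00160309,  0.00115472,  0.00175097, -0.00177396,
       -0.00035658]), 'joint_efforts': array([ 1.56170932e-03, -5.39592469e+01,  3.39748800e+01,  1.95716426e-02,
        1.59088236e-04, -8.15467843e-06]), 'position': array([ 190.75873849, -568.38921889,  303.04166792]), 'eef_rot': array([ 9.86921026e-01,  1.61202251e-01, -1.45663124e-04, -8.37937956e-04]), 'contact_force': array([ 0.30913451, -0.3583789 ,  0.46213363]), 'torque': array([ 0.03184172, -0.00854005,  0.01196216]), 'width': 0.9987993796993545}
scene [850.79208396 696.27080321 674.99506443] [-0.43002865 -0.66424407 -0.61143698] 520.0467484069649
top [340.13203879  10.49900847 934.93393167] [ 0.065685    0.01286733 -0.99775744] 544.9034657040839
wrist [ 263.09294055 -545.12232333  374.09117846] [-0.27999751 -0.09267637 -0.95551687] 344.8107912714824
```

View pics/scene0.png

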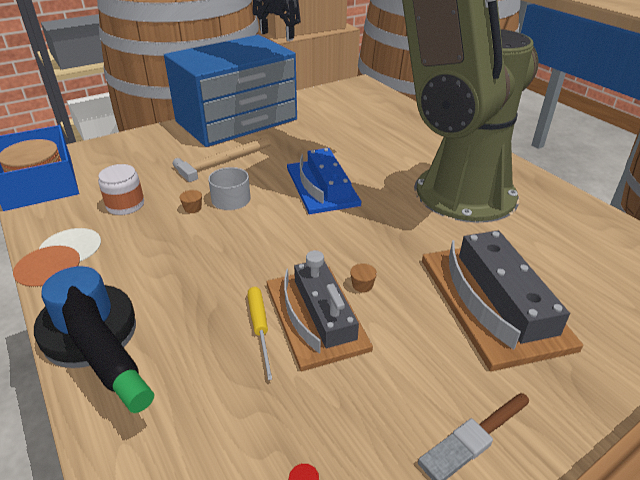

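View pics/top0.png

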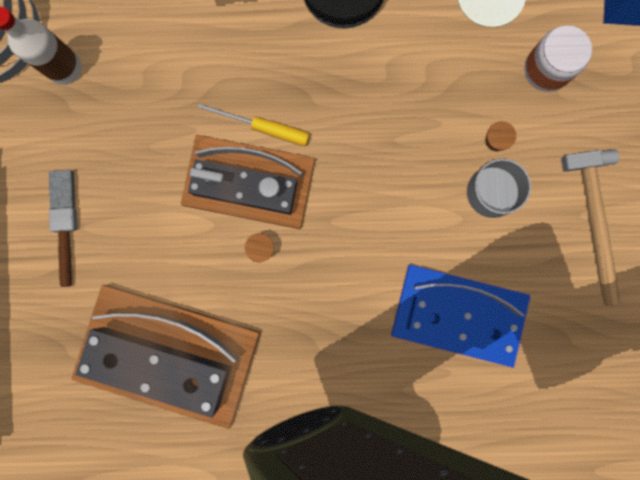

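View pics/wrist0.png

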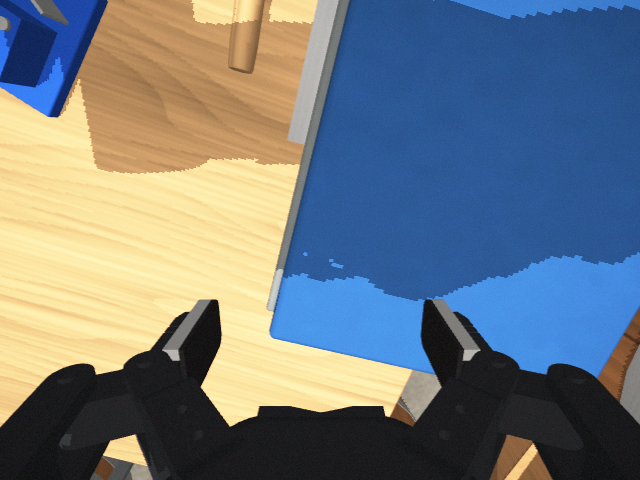

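Jig-like things in the top view: blue at (462,315), which is excluded; a large one with an oak board at (165,355); a small one with an oak board at (248,182). The small one is the smaller of the two that aren't blue, and it holds both pins. The bar is at (207,175) and the round head at (269,187). The tin is at (500,187). I'll confirm with a crop.

```bash
python3 - <<'E'
from h import *
a=load('top0')['image'][120:240,170:330]; b=load('scene0')['image'][235:375,255:385]
a=cv2.resize(a,(640,480),interpolation=cv2.INTER_CUBIC)[:, :]
a=cv2.resize(a,(400,300)); b=cv2.resize(b,(390,420),interpolation=cv2.INTER_CUBIC)
o=np.zeros((420,790,3),np.uint8); o[:300,:400]=a; o[:,400:]=b; cv2.imwrite('pics/crop0.png',o)
t=load('top0'); s=load('scene0')
for n,d in((('top'),t),('scene',s)): print(n,(d['depth']>0).mean())
# pixel->depth positions
for p in((207,175),(269,187),(248,172),(500,187),(500,165),(290,220),(270,110)): print(p,dep(t,*p).round(1))
E
```

```text
top 0.9959309895833334
scene 0.9957975260416667
(207, 175) [510.  204.2  97.8]
(269, 187) [488.6 107.8  97.8]
(248, 172) [521.5 146.5  56.6]
(500, 187) [ 494.3 -277.4    6.9]
(500, 165) [ 528.4 -273.1   26.3]
(290, 220) [445.6  82.6  16. ]
(270, 110) [642.5 115.3  -2. ]
```

View pics/crop0.png

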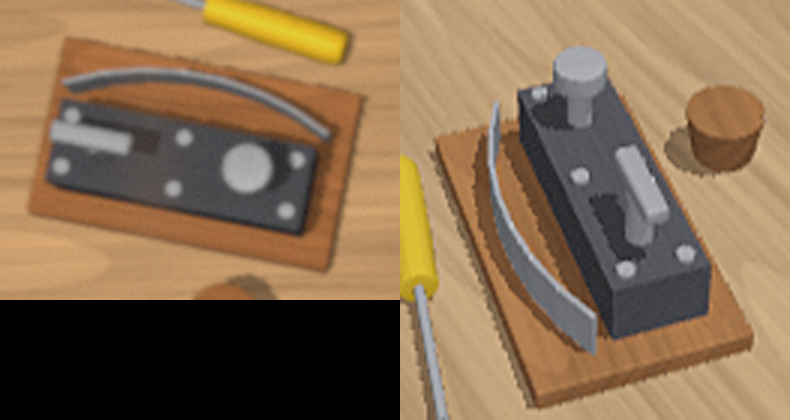

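The crop confirms it: the small oak jig carries the T-pin (bar at its left end) and the round-headed pin. Next I'll measure the bar and the tin from both views.

```bash
cat >> h.py <<'E'
def cloud(s):
    R,t=cam(s); v,u=np.mgrid[0:480,0:640]; Z=s['depth'].astype(float)
    c=np.stack([(u-s['cx'])/s['fx']*Z,(v-s['cy'])/s['fy']*Z,Z],-1)
    return (c-t)@R, Z>0
E
python3 - <<'E'
from h import *
T=load('top0'); S=load('scene0')
for n,s in(('top',T),('scene',S)):
    P,ok=cloud(s)
    m=ok&(P[...,2]>90)&(P[...,2]<112)&(abs(P[...,0]-510)<60)&(abs(P[...,1]-150)<110)
    k,l,st,c=cv2.connectedComponentsWithStats(m.astype(np.uint8))
    for i in range(1,k):
        if st[i,4]<15: continue
        q=P[l==i]; r=cv2.minAreaRect(q[:,:2].astype(np.float32)); print(n,st[i],c[i].round(1),'c',q.mean(0).round(1),'z',np.percentile(q[:,2],[10,50,90]).round(1),'rect',np.round(r[0],1),np.round(r[1],1),r[2])
        if n=='top' or 1:
            w,V=np.linalg.eigh(np.cov(q[:,:2].T)); print('   dir deg',np.degrees(np.arctan2(V[1,1],V[0,1])))
    # block top
    m=ok&(P[...,2]>48)&(P[...,2]<63)&(abs(P[...,0]-505)<70)&(abs(P[...,1]-150)<120)
    q=P[m]; r=cv2.minAreaRect(q[:,:2].astype(np.float32)); print('block',q.mean(0).round(1),r)
    m=ok&(P[...,2]>50)&(P[...,2]<68)&(abs(P[...,0]-494)<90)&(abs(P[...,1]+277)<90)
    q=P[m]; print('tin rim',len(q),cv2.minEnclosingCircle(q[:,:2].astype(np.float32)),np.median(q[:,2]))
E
```

```text
top [190 168  34  15 303] [206.7 174.7] c [510.7 205.   96.5] z [94.3 96.7 98.5] rect [511.1 205.5] [51.4 14. ] 76.93840789794922
   dir deg 77.32417227015205
top [259 177  21  21 326] [269. 187.] c [488.8 107.9  96.8] z [94.8 97.  98.8] rect [489.5 108.2] [30.9 30.3] 17.607954025268555
   dir deg 174.74586142772233
block [498.7 155.7  55.5] ((516.7904663085938, 153.50852966308594), (170.73007202148438, 90.087158203125), 77.20158386230469)
tin rim 511 ((487.8466491699219, -265.7318115234375), 45.56097412109375) 58.74516156261587
scene [306 250  18  15 204] [314.5 256.6] c [492.  111.4  95.5] z [92.1 95.9 97.5] rect [490.8 109.5] [30.1 30.3] 34.263511657714844
   dir deg 58.13233663313662
scene [326 283  19  25 231] [334.9 295.1] c [514.1 208.8  95.6] z [93.  96.  97.5] rect [512.7 206.1] [54.1 14.2] 77.24697875976562
   dir deg 78.50709991860872
block [508.  169.6  54.5] ((516.4500122070312, 153.68923950195312), (174.44692993164062, 88.5605239868164), 77.63526916503906)
tin rim 347 ((489.1448669433594, -266.7673645019531), 48.5924072265625) 55.70020779834129
```

The bar is at (511.5, 205.5) along 77.2°, and both views put its top at z≈97, matching the text. The tin's centre is at about (488, -266). I'm moving to a hover over the T-pin.

```bash
cat >> h.py <<'E'
from scipy.spatial.transform import Rotation as Ro
def goto(p,yaw=None):
    st=state(); R=Ro.from_quat(st['eef_rot']).as_matrix()
    a=np.degrees(np.arctan2(R[1,1],R[0,1])); d=R.T@(np.array(p)-st['position'])
    r=0 if yaw is None else -((yaw-a+180)%360-180)
    print('t',round(st['time_s'],2),'pos',st['position'].round(1),'yaw',round(a,1),'tilt',R[:,2].round(4),'F',st['contact_force'].round(1),'w',round(st['width'],3))
    print('offset',d.round(1),'roll',round(np.radians(r),3),'q',st['q'].round(2))
E
python3 - <<'E'
from h import *
goto((480,-280,300),-12.8)
E
```

```text
t 0.15 pos [ 190.8 -568.5  303.2] yaw -71.4 tilt [-4.0e-04  1.2e-03 -1.0e+00] F [-0.7  0.2  0.2] w 0.999
offset [ 366.  -181.5    3.5] roll -1.024 q [-1.25  0.31 -0.05  1.21  0.    1.57]
```

Request:
{"fn": "play_rows", "kwargs": {"series": [{"offset": [55,-27,0],"roll": -0.1},{"offset": [110,-54,0],"roll": -0.2},{"offset": [165,-81,0],"roll": -0.3},{"offset": [220,-108,0],"roll": -0.4},{"offset": [270,-135,0],"roll": -0.5}], "grip_force": 100}}

```text
validation failed for argument at $.se...
```

```bash
python3 - <<'E'
from h import *
goto((500,205,260),-12.8)
E
```

```text
t 0.15 pos [ 190.8 -568.5  303.2] yaw -71.4 tilt [-4.0e-04  1.2e-03 -1.0e+00] F [-0.7  0.2  0.2] w 0.999
offset [ 539.2 -634.9   44.1] roll -1.024 q [-1.25  0.31 -0.05  1.21  0.    1.57]
```

Request:
{"fn": "play_rows", "kwargs": {"series": [{"hand": 1,"offset": [55,-27,0],"roll": -0.1},{"hand": 1,"offset": [110,-54,0],"roll": -0.2},{"hand": 1,"offset": [165,-81,0],"roll": -0.3},{"hand": 1,"offset": [220,-108,0],"roll": -0.4},{"hand": 1,"offset": [270,-135,0],"roll": -0.5}], "grip_force": 100}}

```text
time_s: 0.78
position: [405.1, -353.3, 303.7]
eef_rot: [0.916, 0.402, 0.0, -0.0]
contact_force: [1.6, -0.1, -0.4]
width: 0.998
```

```bash
python3 - <<'E'
from h import *
goto((500,205,260),-12.8)
E
```

```text
t 0.78 pos [ 405.1 -353.3  303.7] yaw -42.6 tilt [ 0.e+00  1.e-04 -1.e+00] F [ 1.6 -0.1 -0.4] w 0.998
offset [ 475.2 -308.    43.8] roll -0.52 q [-0.72  0.2  -0.2   1.17  0.    1.6 ]
```

Request:
{"fn": "play_rows", "kwargs": {"series": [{"hand": 1,"offset": [48,-31,0],"roll": -0.1},{"hand": 1,"offset": [96,-62,0],"roll": -0.2},{"hand": 1,"offset": [144,-93,0],"roll": -0.3},{"hand": 1,"offset": [192,-124,0],"roll": -0.4},{"hand": 1,"offset": [240,-155,0],"roll": -0.52}]}}

```text
time_s: 1.4
position: [453.2, -71.7, 303.9]
eef_rot: [0.782, 0.624, 0.0, 0.0]
contact_force: [1.2, 0.3, -0.1]
width: 1.001
```

```bash
python3 - <<'E'
from h import *
goto((490,205,260),-12.8)
E
```

```text
t 1.4 pos [453.2 -71.7 303.9] yaw -12.8 tilt [ 3.e-04 -0.e+00 -1.e+00] F [ 1.2  0.3 -0.1] w 1.001
offset [278.  -25.4  43.9] roll -0.0 q [-0.16  0.05 -0.37  1.15  0.    1.64]
```

Request:
{"fn": "play_rows", "kwargs": {"series": [{"hand": 1,"offset": [56,-5,9],"roll": 0},{"hand": 1,"offset": [112,-10,18],"roll": 0},{"hand": 1,"offset": [168,-15,27],"roll": 0},{"hand": 1,"offset": [224,-20,36],"roll": 0},{"hand": 1,"offset": [260,-25,44],"roll": 0}]}}

```text
time_s: 2.02
position: [487.3, 187.8, 259.3]
eef_rot: [0.782, 0.623, -0.0, -0.0]
contact_force: [-0.2, -1.1, 0.6]
width: 0.997
```

```bash
python3 - <<'E'
from h import *
take('wrist','w1'); goto((511.5,205.5,150),-12.8)
E
```

```text
t 2.08 pos [487.3 190.8 258.3] yaw -12.8 tilt [-0.0012  0.0028 -1.    ] F [ 0.7  3.2 -0.3] w 0.999
offset [ 19.4  20.6 108.3] roll 0.0 q [ 0.37  0.19 -0.31  1.07  0.    2.17]
```

View pics/w1.png

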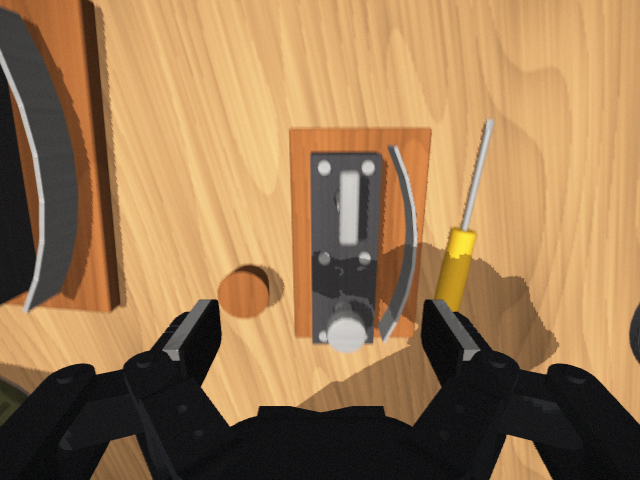

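The wrist view shows the bar upright at (349,208), the round head at (347,333) and the fence on the right. I'll measure the bar in this view.

```bash
python3 - <<'E'
from h import *
s=load('w1'); T=load('top0')
P,ok=cloud(s)
m=ok&(P[...,2]>90)&(P[...,2]<108)&(abs(P[...,0]-510)<60)&(abs(P[...,1]-160)<110)
k,l,st,c=cv2.connectedComponentsWithStats(m.astype(np.uint8))
for i in range(1,k):
    if st[i,4]<30: continue
    q=P[l==i]; print(st[i],c[i].round(1),'z',np.median(q[:,2]).round(1),cv2.minAreaRect(q[:,:2].astype(np.float32)))
    if st[i,3]>1.5*st[i,2]:
        cc=cv2.minAreaRect(np.argwhere(l==i)[:,::-1].astype(np.float32))[0]; print('tri with top (206.7,174.7)',tri(s,cc,T,(206.7,174.7)).round(1), onz(s,*cc,97).round(1), onz(T,206.7,174.7,97).round(1))
E
```

```text
[ 338  173   22   74 1480] [348.7 209. ] z 97.6 ((512.375244140625, 205.39212036132812), (51.55945587158203, 14.11151123046875), 77.23171997070312)
tri with top (206.7,174.7) [512.1 205.7  92.4] [512.4 206.6  97. ] [510.6 204.8  97. ]
[ 326  315   41   40 1260] [345.9 334.6] z 97.7 ((490.47589111328125, 108.44961547851562), (30.811429977416992, 30.884559631347656), 38.720149993896484)
```

Request:
{"fn": "play_rows", "kwargs": {"series": [{"hand": 1,"offset": [20,20,30],"roll": 0},{"hand": 1,"offset": [20,20,55],"roll": 0},{"hand": 1,"offset": [20,20,55],"roll": 0}]}}

```text
time_s: 2.45
position: [509.8, 199.8, 202.8]
eef_rot: [0.783, 0.623, -0.002, -0.001]
contact_force: [-0.7, 0.5, -1.3]
width: 0.998
```

```bash
python3 - <<'E'
from h import *
goto((511.8,205.6,146),-12.8)
E
```

```text
t 2.45 pos [509.8 199.8 202.8] yaw -13.0 tilt [-0.0046 -0.0018 -1.    ] F [-0.7  0.5 -1.3] w 0.998
offset [ 6.3  0.8 56.7] roll -0.003 q [ 0.37  0.28 -0.33  0.97 -0.    2.17]
```

Request:
{"fn": "play_rows", "kwargs": {"series": [{"hand": 1,"offset": [6,1,15],"roll": 0},{"hand": 1,"offset": [6,1,25],"roll": 0},{"hand": 1,"offset": [6,1,25],"roll": 0},{"hand": 1,"offset": [6,1,25],"roll": 0},{"hand": 1,"offset": [6,1,25],"roll": 0}]}}

```text
time_s: 3.08
position: [514.0, 206.1, 180.5]
eef_rot: [0.783, 0.622, 0.0, 0.0]
contact_force: [-0.0, 0.0, 0.6]
width: 1.002
```

```bash
python3 - <<'E'
from h import *
goto((511.8,205.6,146),-12.8)
E
```

```text
t 3.08 pos [514.  206.1 180.5] yaw -13.0 tilt [ 8.e-04  3.e-04 -1.e+00] F [-0.   0.   0.6] w 1.002
offset [-1.  -2.1 34.5] roll -0.004 q [ 0.38  0.31 -0.35  0.91 -0.    2.18]
```

Request:
{"fn": "play_rows", "kwargs": {"series": [{"hand": 1,"offset": [-1,-2,12],"roll": 0},{"hand": 1,"offset": [-1,-2,24],"roll": 0},{"hand": 1,"offset": [-1,-2,34],"roll": 0},{"hand": 1,"offset": [-1,-2,34],"roll": 0},{"hand": 1,"offset": [-1,-2,34],"roll": 0}]}}

```text
time_s: 3.7
position: [511.6, 205.6, 145.9]
eef_rot: [0.783, 0.622, -0.0, -0.0]
contact_force: [-0.7, 0.4, -0.5]
width: 1.004
```

```bash
python3 - <<'E'
from h import *
goto((511.8,205.6,146),-12.8); take('wrist','w2');take('scene','s2')
i=np.hstack([cv2.resize(load('w2')['image'],(400,300)),cv2.resize(load('s2')['image'][200:400,220:420],(300,300))]);cv2.imwrite('pics/c2.png',i)
E
```

```text
t 3.7 pos [511.6 205.6 145.9] yaw -13.0 tilt [-1.e-04  0.e+00 -1.e+00] F [-0.7  0.4 -0.5] w 1.004
offset [ 0.   0.2 -0.1] roll -0.004 q [ 0.38  0.34 -0.39  0.84  0.    2.18]
```

View pics/c2.png

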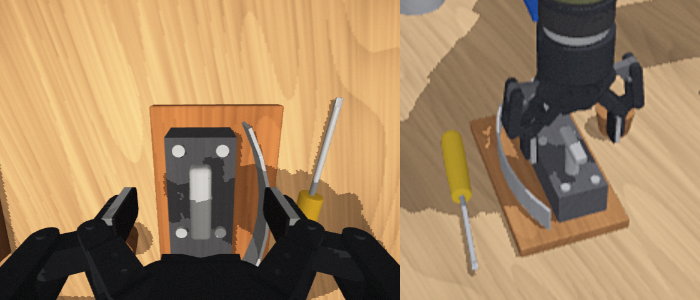

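The bar, at (200,200) in the left panel, is centred between the open fingers, and the fingers are clear of the fence and block. I'm closing the gripper.

Request:
{"fn": "play_rows", "kwargs": {"series": [{"hand": -1,"offset": [0,0,0],"roll": 0},{"hand": -1,"offset": [0,0,0],"roll": 0},{"hand": -1,"offset": [0,0,0],"roll": 0},{"hand": -1,"offset": [0,0,0],"roll": 0},{"hand": -1,"offset": [0,0,0],"roll": 0}], "grip_force": 100}}

```text
time_s: 4.42
position: [511.7, 205.6, 146.2]
eef_rot: [0.783, 0.622, 0.0, 0.0]
contact_force: [0.1, 0.2, 2.8]
width: 0.143
```

```bash
python3 - <<'E'
from h import *
goto((511.8,205.6,146),-12.8); print(state()['torque'])
E
```

```text
t 4.42 pos [511.7 205.6 146.2] yaw -13.0 tilt [ 4.e-04  1.e-04 -1.e+00] F [0.1 0.2 2.8] w 0.143
offset [0.1 0.1 0.2] roll -0.004 q [ 0.38  0.34 -0.39  0.84 -0.    2.18]
[-0.11527372  0.20723919  0.01635204]
```

The grip is on the bar with negligible side force. Now the first twist, +30° with a slight pull.

Request:
{"fn": "play_rows", "kwargs": {"series": [{"hand": -1,"offset": [0,0,0],"roll": 0.17},{"hand": -1,"offset": [0,0,-1],"roll": 0.34},{"hand": -1,"offset": [0,0,-2],"roll": 0.52},{"hand": -1,"offset": [0,0,-3],"roll": 0.52}]}}

```text
time_s: 4.92
position: [511.0, 205.2, 147.2]
eef_rot: [0.916, 0.401, -0.001, 0.0]
contact_force: [5.1, 0.5, -18.6]
width: 0.144
```

```bash
python3 - <<'E'
from h import *
goto((511.8,205.6,146),-12.8); print(state()['torque']); take('top','t3'); take('scene','s3');take('wrist','w3')
i=np.hstack([cv2.resize(load('t3')['image'][120:240,170:330],(400,300)),cv2.resize(load('w3')['image'],(400,300))]);cv2.imwrite('pics/c3.png',i)
E
```

```text
t 4.92 pos [511.  205.2 147.2] yaw -42.7 tilt [-1.6e-03 -9.0e-04 -1.0e+00] F [  5.1   0.5 -18.6] w 0.144
offset [0.8 0.3 1.2] roll -0.522 q [ 0.38  0.34 -0.39  0.84 -0.    2.7 ]
[ 0.35114845 -1.23989954 -0.06919428]
```

View pics/c3.png

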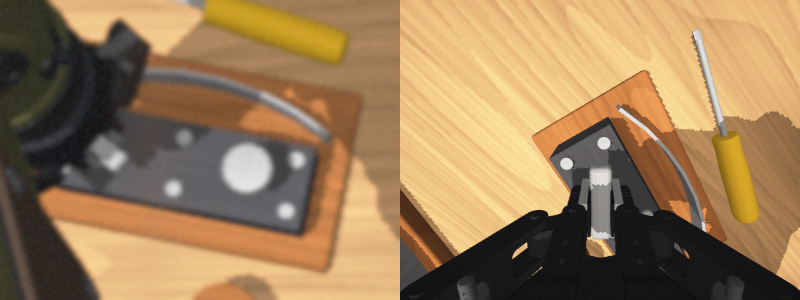

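The bar turned with the gripper: it sits square between the pads in the wrist view while the block appears rotated by 30°. The pull is about 19 N. I'll twist back while pulling.

Request:
{"fn": "play_rows", "kwargs": {"series": [{"hand": -1,"offset": [0,0,-2],"roll": -0.17},{"hand": -1,"offset": [0,0,-4],"roll": -0.34},{"hand": -1,"offset": [0,0,-6],"roll": -0.52},{"hand": -1,"offset": [0,0,-7],"roll": -0.52},{"hand": -1,"offset": [0,0,-7],"roll": -0.52}]}}

```text
time_s: 5.7
position: [511.1, 205.3, 155.4]
eef_rot: [0.783, 0.622, -0.001, -0.0]
contact_force: [2.4, 0.9, -16.8]
width: 0.142
```

```bash
python3 - <<'E'
from h import *
goto((511.8,205.6,146),-12.8); print(state()['torque'])
E
```

```text
t 5.7 pos [511.1 205.3 155.4] yaw -13.1 tilt [-1.2e-03 -4.0e-04 -1.0e+00] F [  2.4   0.9 -16.8] w 0.142
offset [0.4 0.7 9.4] roll -0.006 q [ 0.38  0.33 -0.38  0.86  0.    2.18]
[ 0.16718561 -0.69275911  0.04035478]
```

The tool rose 9 mm. I'll check that the pin rose with it and didn't slip in the jaws.

```bash
python3 - <<'E'
from h import *
take('wrist','w4')
for t in('w3','w4'):
    s=load(t); P,ok=cloud(s); q=P[250:400,300:340][ok[250:400,300:340]]
    sel=(np.hypot(q[:,0]-511.5,q[:,1]-205.5)<32)&(q[:,2]>85)&(q[:,2]<125); print(t,sel.sum(),np.percentile(q[sel,2],[10,50,90]).round(1))
i=np.hstack([cv2.resize(load(t)['image'][180:480,160:480],(400,375)) for t in('w3','w4')]);cv2.imwrite('pics/c4.png',i)
E
```

```text
w3 4602 [ 97.3  98.9 107.1]
w4 4634 [105.3 106.9 115.2]
```

View pics/c4.png

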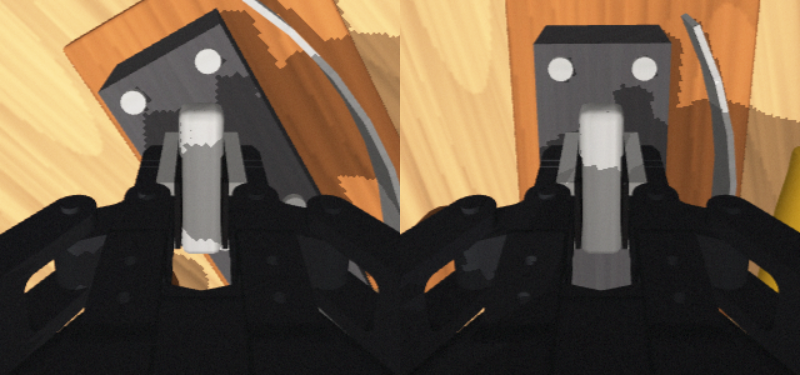

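The bar, at (600,180) in the right panel, rose 8 mm with the tool and hasn't slipped. It is back at its starting direction. I'll keep twisting the other way and pulling.

Request:
{"fn": "play_rows", "kwargs": {"series": [{"hand": -1,"offset": [0,0,-1],"roll": -0.17},{"hand": -1,"offset": [0,0,-2],"roll": -0.34},{"hand": -1,"offset": [0,0,-4],"roll": -0.52},{"hand": -1,"offset": [0,0,-5],"roll": -0.35},{"hand": -1,"offset": [0,0,-6],"roll": -0.18}]}}

```text
time_s: 6.38
position: [511.2, 205.3, 162.0]
eef_rot: [0.726, 0.688, -0.0, -0.0]
contact_force: [1.4, -0.2, -13.3]
width: 0.144
```

Request:
{"fn": "play_rows", "kwargs": {"series": [{"hand": -1,"offset": [0,0,-2],"roll": 0.18},{"hand": -1,"offset": [0,0,-3],"roll": 0.18},{"hand": -1,"offset": [0,0,-5],"roll": 0.35},{"hand": -1,"offset": [0,0,-7],"roll": 0.52},{"hand": -1,"offset": [0,0,-8],"roll": 0.35}]}}

```text
time_s: 7.0
position: [512.0, 205.7, 171.6]
eef_rot: [0.831, 0.556, 0.001, 0.0]
contact_force: [-0.8, -1.7, -2.3]
width: 0.141
```

Request:
{"fn": "play_rows", "kwargs": {"series": [{"hand": -1,"offset": [0,0,-2],"roll": -0.17},{"hand": -1,"offset": [0,0,-3],"roll": -0.17},{"hand": -1,"offset": [0,0,-3],"roll": -0.17}]}}

```text
time_s: 7.38
position: [511.9, 205.8, 173.9]
eef_rot: [0.783, 0.622, 0.001, 0.0]
contact_force: [-0.7, -0.8, -1.3]
width: 0.144
```

```bash
python3 - <<'E'
from h import *
goto((511.8,205.6,230),-12.8); print(state()['torque']); take('wrist','w5')
s=load('w5'); P,ok=cloud(s); q=P[250:400,300:340][ok[250:400,300:340]]
sel=(np.hypot(q[:,0]-511.5,q[:,1]-205.5)<32)&(q[:,2]>85)&(q[:,2]<135); print(sel.sum(),np.percentile(q[sel,2],[10,50,90]).round(1))
E
```

```text
t 7.38 pos [511.9 205.8 173.9] yaw -13.1 tilt [ 1.3e-03  7.0e-04 -1.0e+00] F [-0.7 -0.8 -1.3] w 0.144
offset [ -0.1  -0.  -56.1] roll -0.005 q [ 0.38  0.31 -0.36  0.9   0.    2.18]
[-0.01989524  0.14291907 -0.01888525]
4204 [123.7 125.4 126.4]
```

The pin is free: the force is now just its weight. I'll lift it out.

Request:
{"fn": "play_rows", "kwargs": {"series": [{"hand": -1,"offset": [0,0,-8],"roll": 0},{"hand": -1,"offset": [0,0,-20],"roll": 0},{"hand": -1,"offset": [0,0,-40],"roll": 0},{"hand": -1,"offset": [0,0,-65],"roll": 0},{"hand": -1,"offset": [0,0,-80],"roll": 0}]}}

```text
time_s: 8.05
position: [512.3, 205.8, 255.1]
eef_rot: [0.783, 0.622, 0.001, 0.0]
contact_force: [0.4, -0.7, -2.2]
width: 0.137
```

Request:
{"fn": "play_rows", "kwargs": {"series": [{"hand": -1,"offset": [0,0,-15],"roll": 0},{"hand": -1,"offset": [0,0,-15],"roll": 0}]}}

```text
time_s: 8.3
position: [512.2, 205.8, 269.1]
eef_rot: [0.783, 0.622, 0.001, 0.0]
contact_force: [0.0, -0.3, -2.0]
width: 0.144
```

```bash
python3 - <<'E'
from h import *
goto((488.5,-266,270),-12.8); take('scene','s6');take('wrist','w6'); take('top','t6')
i=np.hstack([cv2.resize(load('s6')['image'],(400,300)),cv2.resize(load('w6')['image'],(400,300))]);cv2.imwrite('pics/c6.png',i)
E
```

```text
t 8.3 pos [512.2 205.8 269.1] yaw -13.0 tilt [ 1.9e-03  8.0e-04 -1.0e+00] F [ 0.  -0.3 -2. ] w 0.144
offset [-465.    83.2   -1.3] roll -0.004 q [ 0.38  0.24 -0.23  1.1   0.    2.18]
```

View pics/c6.png

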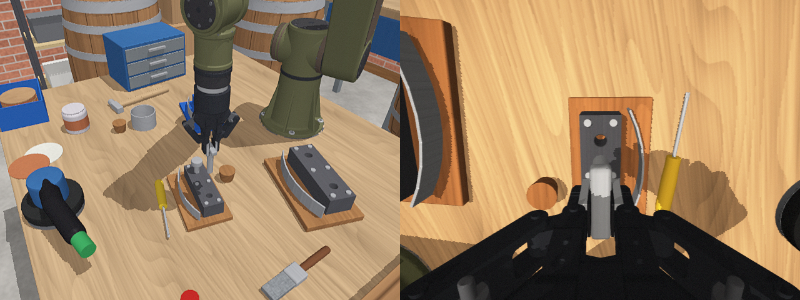

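The pin hangs straight in the jaws at (600,190) in the right panel, the bore below is empty, and the round-headed pin is still in place. I'm carrying it to the tin.

Request:
{"fn": "play_rows", "kwargs": {"series": [{"hand": -1,"offset": [-30,5,0],"roll": 0},{"hand": -1,"offset": [-75,13,0],"roll": 0},{"hand": -1,"offset": [-125,22,0],"roll": 0},{"hand": -1,"offset": [-175,31,0],"roll": 0},{"hand": -1,"offset": [-225,40,0],"roll": 0}]}}

```text
time_s: 9.07
position: [499.2, -24.2, 267.1]
eef_rot: [0.783, 0.623, -0.0, -0.0]
contact_force: [1.0, -0.3, -1.3]
width: 0.144
```

Request:
{"fn": "play_rows", "kwargs": {"series": [{"hand": -1,"offset": [-50,9,0],"roll": 0},{"hand": -1,"offset": [-100,18,0],"roll": 0},{"hand": -1,"offset": [-145,26,0],"roll": 0},{"hand": -1,"offset": [-180,32,0],"roll": 0},{"hand": -1,"offset": [-200,36,0],"roll": 0}]}}

```text
time_s: 9.7
position: [489.3, -227.1, 267.0]
eef_rot: [0.783, 0.622, -0.0, -0.001]
contact_force: [0.4, 0.3, -1.7]
width: 0.139
```

```bash
python3 - <<'E'
from h import *
goto((488.5,-266,215),-12.8); take('wrist','w7');take('scene','s7')
s=load('w7')
P,ok=cloud(s)
m=ok&(P[...,2]>52)&(P[...,2]<66)&(abs(P[...,0]-490)<75)&(abs(P[...,1]+270)<75)
q=P[m]; print(len(q),cv2.minEnclosingCircle(q[:,:2].astype(np.float32)),np.median(q[:,2]))
E
```

```text
t 9.7 pos [ 489.3 -227.1  267. ] yaw -13.1 tilt [-1.3e-03  7.0e-04 -1.0e+00] F [ 0.4  0.3 -1.7] w 0.139
offset [-38.1   8.1  52. ] roll -0.005 q [-0.43  0.22 -0.26  1.1   0.    1.36]
1088 ((488.24725341796875, -266.6595764160156), 44.968746185302734) 60.46942275446594
```

View pics/w7.png

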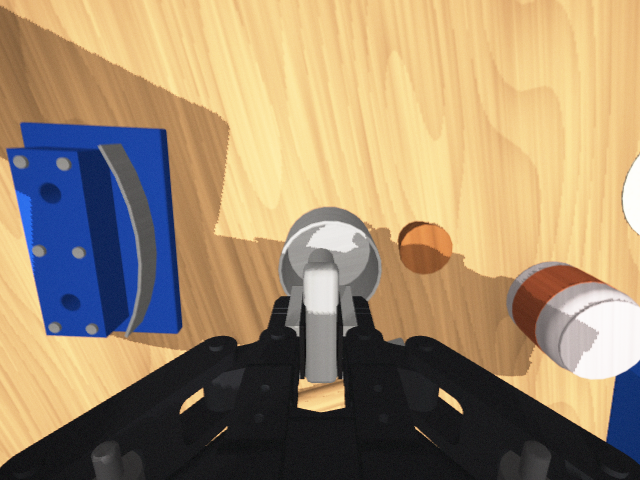

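The wrist view shows the tin's mouth at (330,260). All three views put its centre at (488.3, -266.4) within about 1.2 mm. I'll move over it and lower the pin.

Request:
{"fn": "play_rows", "kwargs": {"series": [{"hand": -1,"offset": [-20,4,0],"roll": 0},{"hand": -1,"offset": [-38,8,5],"roll": 0},{"hand": -1,"offset": [-38,8,20],"roll": 0},{"hand": -1,"offset": [-38,8,40],"roll": 0},{"hand": -1,"offset": [-38,8,45],"roll": 0}]}}

```text
time_s: 10.42
position: [488.1, -263.6, 220.7]
eef_rot: [0.783, 0.623, -0.001, -0.002]
contact_force: [-0.3, 0.1, -0.7]
width: 0.143
```

Request:
{"fn": "play_rows", "kwargs": {"series": [{"hand": -1,"offset": [0,0,0],"roll": 0},{"hand": -1,"offset": [0,0,0],"roll": 0}]}}

```text
time_s: 10.68
position: [489.6, -264.5, 223.5]
eef_rot: [0.783, 0.623, 0.0, 0.0]
contact_force: [0.7, -0.8, -1.5]
width: 0.143
```

```bash
python3 - <<'E'
from h import *
goto((488.3,-266.4,139),-12.8); take('scene','s8'); take('top','t8'); take('wrist','w8')
i=np.hstack([cv2.resize(load('s8')['image'][120:270,130:330],(400,300),interpolation=cv2.INTER_CUBIC),cv2.resize(load('w8')['image'],(400,300))]);cv2.imwrite('pics/c8.png',i)
E
```

```text
t 10.68 pos [ 489.6 -264.5  223.5] yaw -13.0 tilt [ 8.e-04 -4.e-04 -1.e+00] F [ 0.7 -0.8 -1.5] w 0.143
offset [-2.1 -0.9 84.5] roll -0.003 q [-0.5   0.28 -0.28  1.01  0.    1.3 ]
```

View pics/c8.png

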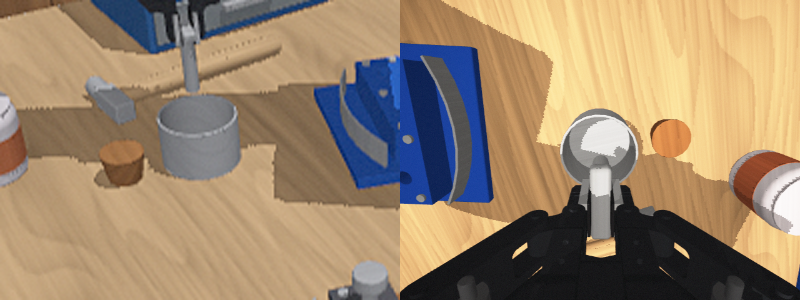

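The pin hangs vertically above the tin, with its foot at (192,90) in the left panel. I'll lower it.

Request:
{"fn": "play_rows", "kwargs": {"series": [{"hand": -1,"offset": [-2,-1,15],"roll": 0},{"hand": -1,"offset": [-2,-1,35],"roll": 0},{"hand": -1,"offset": [-2,-1,55],"roll": 0},{"hand": -1,"offset": [-2,-1,70],"roll": 0},{"hand": -1,"offset": [-2,-1,74],"roll": 0}]}}

```text
time_s: 11.45
position: [486.9, -265.9, 147.4]
eef_rot: [0.783, 0.622, -0.0, -0.001]
contact_force: [0.1, 0.4, -1.1]
width: 0.145
```

Request:
{"fn": "play_rows", "kwargs": {"series": [{"hand": -1,"offset": [0,0,3],"roll": 0},{"hand": -1,"offset": [0,0,5],"roll": 0},{"hand": -1,"offset": [0,0,7],"roll": 0},{"hand": -1,"offset": [0,0,7],"roll": 0}]}}

```text
time_s: 11.95
position: [487.8, -266.3, 142.1]
eef_rot: [0.783, 0.622, 0.0, 0.0]
contact_force: [0.1, -0.4, -1.6]
width: 0.145
```

```bash
python3 - <<'E'
from h import *
goto((488.3,-266.4,139),-12.8); take('scene','s9'); take('wrist','w9')
i=np.hstack([cv2.resize(load('s9')['image'][120:270,130:330],(400,300),interpolation=cv2.INTER_CUBIC),cv2.resize(load('w9')['image'],(400,300))]);cv2.imwrite('pics/c9.png',i)
E
```

```text
t 11.95 pos [ 487.8 -266.3  142.1] yaw -13.0 tilt [ 3.e-04 -1.e-04 -1.e+00] F [ 0.1 -0.4 -1.6] w 0.145
offset [-0.   0.5  3.1] roll -0.004 q [-0.5   0.35 -0.39  0.83  0.    1.3 ]
```

View pics/c9.png

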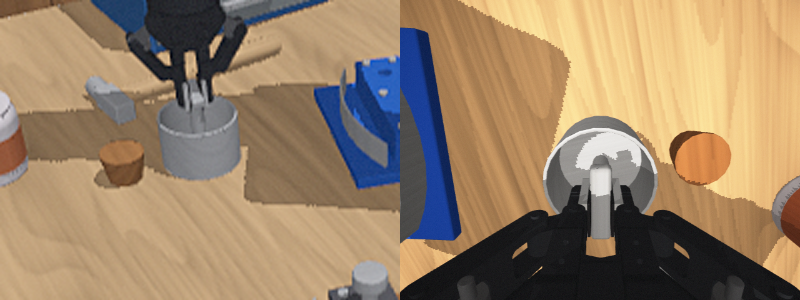

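The pin is inside the tin with its foot just above the floor. I'll ease it down to contact.

Request:
{"fn": "play_rows", "kwargs": {"series": [{"hand": -1,"offset": [0,0,1],"roll": 0},{"hand": -1,"offset": [0,0,2],"roll": 0},{"hand": -1,"offset": [0,0,3],"roll": 0},{"hand": -1,"offset": [0,0,3],"roll": 0}]}}

```text
time_s: 12.55
position: [487.7, -266.2, 138.7]
eef_rot: [0.783, 0.622, -0.0, -0.0]
contact_force: [-0.1, -0.7, -2.6]
width: 0.145
```

Request:
{"fn": "play_rows", "kwargs": {"series": [{"hand": -1,"offset": [0,0,1],"roll": 0},{"hand": -1,"offset": [0,0,1],"roll": 0},{"hand": -1,"offset": [0,0,1],"roll": 0}]}}

```text
time_s: 12.92
position: [487.8, -266.2, 137.9]
eef_rot: [0.783, 0.622, -0.0, 0.0]
contact_force: [-0.9, 0.2, -1.9]
width: 0.143
```

Request:
{"fn": "play_rows", "kwargs": {"series": [{"hand": -1,"offset": [0,0,1],"roll": 0},{"hand": -1,"offset": [0,0,1],"roll": 0},{"hand": -1,"offset": [0,0,1],"roll": 0}]}}

```text
time_s: 13.3
position: [487.8, -266.2, 136.9]
eef_rot: [0.783, 0.622, -0.0, -0.0]
contact_force: [-1.4, -0.2, -1.2]
width: 0.143
```

Request:
{"fn": "play_rows", "kwargs": {"series": [{"hand": -1,"offset": [0,0,0.5],"roll": 0},{"hand": -1,"offset": [0,0,1],"roll": 0},{"hand": -1,"offset": [0,0,1],"roll": 0}]}}

```text
time_s: 13.68
position: [487.8, -266.3, 136.3]
eef_rot: [0.783, 0.622, 0.0, 0.0]
contact_force: [-1.9, 2.1, 2.6]
width: 0.143
```

The foot has touched the floor (Fz rose by about 4 N). I'll release gradually.

Request:
{"fn": "play_rows", "kwargs": {"series": [{"hand": -0.65,"offset": [0,0,0],"roll": 0},{"hand": -0.55,"offset": [0,0,0],"roll": 0},{"hand": -0.4,"offset": [0,0,0],"roll": 0},{"hand": -0.3,"offset": [0,0,0],"roll": 0},{"hand": -0.3,"offset": [0,0,0],"roll": 0}], "grip_force": 40}}

```text
time_s: 14.3
position: [487.8, -266.2, 135.9]
eef_rot: [0.783, 0.622, 0.0, -0.0]
contact_force: [0.0, -0.0, 0.2]
width: 0.352
```

```bash
python3 - <<'E'
from h import *
goto((488.3,-266.4,230),-12.8); take('scene','s10'); take('wrist','w10')
i=np.hstack([cv2.resize(load('s10')['image'][120:270,130:330],(400,300),interpolation=cv2.INTER_CUBIC),cv2.resize(load('w10')['image'],(400,300))]);cv2.imwrite('pics/c10.png',i)
E
```

```text
t 14.3 pos [ 487.8 -266.2  135.9] yaw -13.0 tilt [-0.e+00  1.e-04 -1.e+00] F [ 0.  -0.   0.2] w 0.352
offset [ -0.    0.5 -94.1] roll -0.004 q [-0.5   0.36 -0.4   0.82  0.    1.3 ]
```

View pics/c10.png

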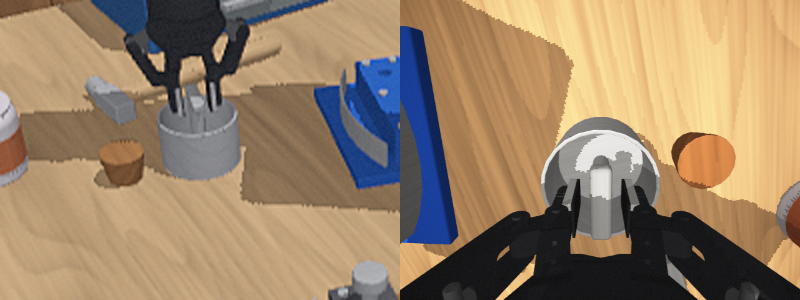

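The pin stands upright between the open fingers, with the bar at (600,195) in the right panel. I'll raise the gripper straight up.

Request:
{"fn": "play_rows", "kwargs": {"series": [{"hand": -0.3,"offset": [0,0,-8],"roll": 0},{"hand": -0.3,"offset": [0,0,-25],"roll": 0},{"hand": -0.3,"offset": [0,0,-55],"roll": 0},{"hand": -0.3,"offset": [0,0,-95],"roll": 0},{"hand": -0.3,"offset": [0,0,-130],"roll": 0}]}}

```text
time_s: 15.02
position: [488.0, -266.4, 268.9]
eef_rot: [0.783, 0.622, 0.0, 0.001]
contact_force: [-0.1, 1.0, -0.4]
width: 0.352
```

Request:
{"fn": "play_rows", "kwargs": {"series": [{"hand": 0,"offset": [0,0,-10],"roll": 0},{"hand": 0,"offset": [0,0,-10],"roll": 0},{"hand": 0,"offset": [0,0,-10],"roll": 0},{"hand": 0,"offset": [0,0,-10],"roll": 0}]}}

```text
time_s: 15.52
position: [487.1, -265.9, 274.5]
eef_rot: [0.783, 0.622, -0.0, -0.001]
contact_force: [0.0, -0.4, -0.2]
width: 0.5
```

```bash
python3 - <<'E'
from h import *
goto((488.3,-266.4,270),-12.8); take('scene','s11'); take('wrist','w11')
i=np.hstack([cv2.resize(load('s11')['image'][120:345,130:430],(400,300),interpolation=cv2.INTER_CUBIC),cv2.resize(load('w11')['image'],(400,300))]);cv2.imwrite('pics/c11.png',i)
s=load('w11');P,ok=cloud(s); q=P[ok&(np.hypot(P[...,0]-488,P[...,1]+266)<60)]
for a,b in((52,66),(78,100)):
    r=q[(q[:,2]>a)&(q[:,2]<b)].astype(np.float32); print(len(r),np.median(r[:,2]),cv2.minEnclosingCircle(r[:,:2]),cv2.minAreaRect(r[:,:2]))
s=load('s11');P,ok=cloud(s); m=ok&(P[...,2]>88)&(P[...,2]<112)&(np.hypot(P[...,0]-490,P[...,1]-110)<35); r=P[m].astype(np.float32); print('kpin',np.median(r[:,2]),cv2.minEnclosingCircle(r[:,:2]))
E
```

```text
t 15.53 pos [ 487.1 -265.9  274.5] yaw -13.0 tilt [-0.0022  0.0012 -1.    ] F [ 0.  -0.4 -0.2] w 0.5
offset [-0.2  1.3  4.5] roll -0.004 q [-0.5   0.24 -0.21  1.12  0.    1.3 ]Traceback (most recent call last):
  File "<stdin>", line 6, in <module>
cv2.error: OpenCV(4.12.0) /io/opencv/modules/imgproc/src/shapedescr.cpp:201: error: (-215:Assertion failed) count >= 0 && (depth == CV_32F || depth == CV_32S) in function 'minEnclosingCircle'
```

View pics/c11.png

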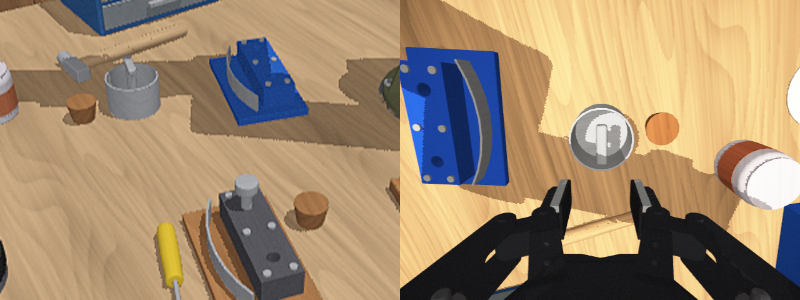

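The pin stands in the tin, the tin is upright at (132,88) in the left panel, and the round-headed pin is in its bore. I'll fix the array layout and check the numbers before handing in.

```bash
python3 - <<'E'
from h import *
c=np.ascontiguousarray
s=load('w11');P,ok=cloud(s); q=P[ok&(np.hypot(P[...,0]-488,P[...,1]+266)<60)]
for a,b in((52,68),(78,100)):
    r=q[(q[:,2]>a)&(q[:,2]<b)]; 
    if len(r): f=c(r[:,:2].astype(np.float32)); print(len(r),np.percentile(r[:,2],[5,50,95]),cv2.minEnclosingCircle(f),cv2.minAreaRect(f))
for t in('scene0','s11'):
    s=load(t);P,ok=cloud(s); m=ok&(P[...,2]>88)&(P[...,2]<112)&(np.hypot(P[...,0]-490,P[...,1]-110)<35); r=P[m]; print('kpin',np.median(r[:,2]),cv2.minEnclosingCircle(c(r[:,:2].astype(np.float32))))
E
```

```text
1571 [52.99497462 60.44550581 61.87267571] ((488.31976318359375, -266.9691467285156), 45.012630462646484) ((488.0066223144531, -266.71087646484375), (89.3862533569336, 88.72760772705078), 79.83294677734375)
1114 [85.5164696  87.67525891 88.84718259] ((488.4775085449219, -266.2989196777344), 25.867624282836914) ((488.4561462402344, -266.22381591796875), (51.36507034301758, 13.368853569030762), 77.33785247802734)
kpin 95.73473574746922 ((490.41387939453125, 109.34683227539062), 16.48370933532715)
kpin 95.7764584112899 ((490.54608154296875, 109.21804809570312), 16.201921463012695)
```

The bar top is at 87.7 mm, so the foot is on the tin's floor, centred within 1 mm. The tin's rim is level at 60.4 mm, and the round-headed pin hasn't moved.

```bash
python3 -c "
from h import *
print(finish_job())"
```

```text
the job is handed in; nothing more can be done
None
```

The T-pin is free and standing in the steel tin, and I handed the job in at about 15.5 s. The hand-in gives no verdict, so what follows is from my own checks.

**Freeing the pin:** I gripped the crossbar and twisted the pin +30°, back to its starting direction, -30° and +30° again, pulling with up to about 19 N. The first twist was made with about 1 mm of rise, and the pin was 8 mm up when it came back to its starting direction. The wrist camera showed the bar turning and rising with the jaws. I then lifted it out of the bore and lowered it foot first into the tin.

**Last checks:**
- **T-pin:** it stands upright, its bar top at 87.7 mm, so the foot is on the tin's floor. It is within 1 mm of the tin's centre.
- **Tin:** its rim is level at about 60 mm, and it sits within 1 mm of where it started.
- **Round-headed pin:** it moved less than 0.2 mm, which is within measurement noise.
- **Gripper:** it is clear of everything.

**Failures and disagreements:**
- My first move call was refused because I left out the `hand` value; nothing moved.
- One check script stopped on an array-layout error. I fixed it and reran it on the same pictures.
- The camera views disagreed by 1–2 mm, which is within the stated calibration.

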